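Weighing tin on the spring balance, safety cap off the bottle

TASK

Get the scale ready for me to weigh out from the brown bottle: set the open, empty sample tin gently and upright in the middle of the balance pan (inside the printed ring) and let go of it, without pressing the pan down to its stop. Then push the bottle's white safety cap down, twist it anticlockwise until it is free, lift it off and finish still holding it, upright and still, about 8 cm straight above the open bottle, so that I can get the spoon in and you can put it right back on. Leave the closed tins, the dish of thumbtacks and the scraper where they are.

Things in the scene. Friction and masses are not known exactly. Their poses are not given: they have to be found in the camera images.
- tin: the open, empty aluminium sample tin: a straight round cup 48 mm across (49.6 mm over the thin bead at its rim), 40 mm high, wall 2 mm, 50 to 100 g. Origin at the centre of its underside, z up. It stands in the row with the two closed tins; which of the three places is its own varies.
- mat: cork mat, 90 x 250 x 4 mm, fixed on the white window sill (a flat board whose top is at world z = 0.020). Origin at the centre of its underside. The three tins stand on it in a row along its long (y) axis, 85 mm from centre to centre, up to 8 mm off the line.
- tin_a: closed silver aluminium sample tin, 49 mm across, 40 mm high with its lid; same row. Origin at the centre of its underside. Leave it alone.
- tin_b: closed silver aluminium sample tin, like tin_a; same row. Leave it alone.
- balance: small spring scale fixed on the sill: square grey case 130 x 130 mm with a dial on its front (its -x side), carrying a round steel pan 100 mm across on top. Origin at the centre of its underside, on the sill; unloaded, the pan's top is 75 mm above it. Whether the balance stands to the left or to the right of the bottle stand varies.
- pan_top (a point): centre of the flat top of the steel balance pan (100 mm across, with a printed ring 68 mm across inside to centre the tin by); moves down with the pan, z up
- pan (a joint): how far the sprung pan is pressed down, in m: 0 unloaded, 0.010 on its stop; spring 250 N/m, so it sinks about 4 mm per 100 g and is on its stop at 2.5 N
- stand: clear acrylic spring-clip stand fixed on the sill, base 110 x 110 x 8 mm; its clip holds the brown bottle fast, which neither turns nor lifts. Origin: centre of the base's underside, on the sill. Bottle upright on that axis: body 64 mm across up to 78 mm above the origin, shoulder to 92 mm, neck 32 mm across (42 mm over its tabs) up to the mouth at 120 mm. Clip and upright stay below 77 mm.
- bottle_mouth (a point): centre of the bottle's mouth (upper rim of the neck), 120 mm above the stand's origin, z up, axes parallel to the stand's
- cap: white ribbed push-and-turn safety cap, blue arrows on top, 50 mm across, 28 mm high, 50 g. Origin: centre of its lower edge, z up. Locked, it is 13 mm below bottle_mouth, axes parallel to the stand's. Locking teeth 4 mm deep keep it from turning or lifting until it is pushed down past them (6 mm is right, bottoms at 9 mm); its sprung liner pushes back with 4 N at first, 10 N at 6 mm.
- cap_top (a point): centre of the cap's flat top, 28 mm above its lower edge. Kept pushed down, the cap turns anticlockwise seen from above (clockwise is blocked). Between 40 and 80 degrees from its start the three inner lugs are clear of the neck's tabs and it lifts straight off, so about 60 degrees (1.05 rad) is right. 1.5 mm play round the neck.
- dish: white ceramic dish of coloured thumbtacks, 80 mm across, 26 mm high. Origin at the centre of its underside. Leave it alone.
- scraper: blue plastic scraper lying flat, about 185 x 58 mm, 12 mm high. Origin under its handle, 70 mm from the handle's end; x points to the blade. Leave it alone.
Things that resemble listed ones, but are neither listed nor needed, are in the scene too. Leave any turquoise look-alike of the cap alone.

How it is judged (in metres and radians):
On the way, in this order (a step that is already met when the one before it is completed fails the run):
1. the open tin stands upright on the balance pan, within 10 mm of its centre, released and at rest (horizontal distance between tin and pan_top below 0.01 m and z of tin in the frame of pan_top below 0.004 m and angle between tin's own z axis and vertical below 0.1 rad and contact force between tin and balance above 0.2 N and contact force between tin and the arm below 0.05 N and contact force between tin and the fingers below 0.05 N and linear speed of tin below 0.02 m/s), for 0.2 s.
2. the cap, still locked, is held by the fingers and pushed down by more than 3 mm (z of cap in the frame of bottle_mouth below -0.016 m and contact force between cap and the fingers above 1 N and angle between the x axis of cap and the x axis of bottle_mouth, either way round below 0.3 rad), for 0.05 s.
3. the cap is turned free, more than 35 degrees, while still down on the neck (z of cap in the frame of bottle_mouth below -0.009 m and contact force between cap and the fingers above 1 N and angle between the x axis of cap and the x axis of bottle_mouth, either way round above 0.62 rad), for 0.05 s.
At the end, for the whole second after the job is handed in: The fingers hold the cap still (over 2 N), clear of the bottle: lower edge 50-120 mm above the mouth, axis within 20 mm of the mouth's, upright within 0.2 rad. The open tin stands released, at rest and upright (0.1 rad) on the pan, within 10 mm of its centre (all of step 1 and z of cap in the frame of bottle_mouth between 0.05 and 0.12 m and horizontal distance between cap and bottle_mouth below 0.02 m and angle between cap's own z axis and vertical below 0.2 rad and contact force between cap and the fingers above 2 N and contact force between cap and stand below 0.05 N and linear speed of cap below 0.03 m/s); the arm keeps its last pose, push and grip.
It fails at once if the tin is let fall or knocked about: it moves faster than 0.45 m/s (a 1 cm drop) with no finger on it (linear speed of tin above 0.45 m/s and contact force between tin and the fingers below 0.05 N).
It fails at once if the pan is pressed or knocked down to its stop (more than 9.5 mm) (value of joint pan above 0.0095 m).
It fails at once if the dish of thumbtacks is moved more than 20 mm (distance of dish from where it was at the start of the episode above 0.02 m).
It fails at once if the scraper is moved more than 20 mm (distance of scraper from where it was at the start of the episode above 0.02 m).
It fails at once if a closed tin is moved more than 20 mm (distance of any of tin_a, tin_b from where it was at the start of the episode above 0.02 m).
It also fails if it takes over 54 s, if anything falls off the work surface, if the arm or the gripper's body presses on something with over 40 N, if the wrist force passes 120 N, or if a joint passes its speed limit or range.

ROBOT

A 6-joint arm with a two-finger parallel gripper is mounted at the origin on the work surface. World frame = base frame: x ahead of the robot, y to its left, z up, the work surface at z = 0. Lengths are in mm, angles in rad, forces in N, time in s.
With the tool pointing down it reaches from about 275 to 1000 mm from the base axis. Payload 8.4 kg.
Tool frame: the origin (TCP) lies on the centre line of the jaws, within the pads' length; the fingertips stand 17 mm ahead of it and the grasp point (between the pads) lies 2 mm behind it; z points along the fingers, y is the line along which they close (so a half turn about z gives the same grasp; the last joint's range is limited). The gripper opens to 85 mm and grips with 20 to 120 N. Pads are 22 mm wide; open, the fingers measure 114 mm over their backs; the gripper's body (76 mm by 85 mm) begins 54 mm behind the grasp point. The pads swing forward as they close: fully open they stand 13 mm farther back than shut.
Start: joints at [1.119, 0.353, 1.633, -0, 1.155, -0.002], TCP at [271.74, 562.837, 248.281] pointing down, gripper open.
Joint ranges: [-2.63, 2.63], [-0.92, 2.1], [0.06, 2.66], [-1.3, 4.44], [0, 2.69], [-3.02, 3.02]. Speed limits (rad/s): [2.22, 2.22, 2.79, 3.14, 3.14, 3.14].

INTERFACE

Orientations are given as [roll, pitch, yaw] about the fixed x, y, z axes, in that order (R = Rz(yaw) Ry(pitch) Rx(roll)).
In Python, from rig import r, eyes gives the robot as it stands. The module is installed in compiled form; this text tells all that it offers.
- The arm moves only by the shell command python3 -m inch 'ROWS' [FORCE]. ROWS is JSON, a list of rows, each a list of 7 numbers: the shift along the tool's x, y, z in m, then the turn, a rotation vector about the tool's x, y, z in degrees, then the closure, from -1 (fully open) to 1 (shut). In form: [[x, y, z, rx, ry, rz, gripper], ...]. A call has 1 to 8 rows; each row shifts and turns the commanded pose from where the row before left it, along the tool's axes as they then stand; what a row does not reach is not made up. A row lasts 1/10 s, in which the tool goes at most 50 mm and 8.59 degrees, less where a joint would pass 70% of its speed; a pose out of reach is approached as far as the arm can. A call with a gripper value outside its range is refused whole. The fingers move at their own pace and stop on an object; FORCE is the grip in N (left out, the last holds). Time passes only in rows, so rows that do not move let the fingers close. It gives the time, the measured TCP pose, the force, the opening and the grip force at its end, in the units of the state.
- r.sense(): the state, without advancing time (a new reading comes with each control period).
- eyes.grab_frame(name): name is "scene" or "top" or "wrist"; returns a dict with "img" (480x640x3 uint8, blue, green, red), "fx", "fy", "cx", "cy" (pixels), "D" ([k1, k2, p1, p2, k3] as OpenCV has them; the pictures are not rectified), "R" (3x3) and "t" (3): a world point X has camera coordinates R X + t; the wrist camera has in their place "hand_eye" (4x4, takes a point from camera to tool coordinates, whose origin is the TCP and whose axes are the flange's). Camera axes: x right, y down, z forward; pixel columns grow to the right and rows downward; lengths in mm; the calibration is good to about 2 mm. A picture is of the moment at which its call begins: read the wrist's pose just before it. There is no depth.
- r.sign_off(): hands the job in; it is judged then, once.
The state is a dict: "clock": time; "qpos": joint angles; "qvel": joint speeds; "joint_efforts": joint torques, N m; "eef_pos": TCP position; "tcp_rot": TCP orientation; "contact_force": force on the tool from outside, world axes, zero at the start; "wrist_torque": the same for the moment, N m; "opening": opening from 0.0 (shut) to 1.0 (fully open); "grasp_force": force on a finger pad.
Only numpy, scipy, OpenCV 4.12 (cv2) and the standard library are available. Lean on these libraries where they do the work, as an engineer would, in place of code of your own. Each camera call takes 0.05 s, during which the arm holds its last target. There are 200 camera calls.

## Working session

There is one attempt and no reset: what is moved stays moved. The work goes in short steps, Python scripts to look and compute and a shell command to move; the robot and the scene stay as the last step left them, time stands still between calls to the robot, and variables do not carry over. Pictures are saved under pics/ and viewed, at most 10 in all, crops included, and the job is handed in when it is done.

```bash
mkdir -p pics
python3 - <<'E'
from rig import r,eyes
import cv2,json
s=r.sense();print({k:s[k] for k in('clock','eef_pos','tcp_rot','contact_force','opening')})
for n in("scene","top"):
    f=eyes.grab_frame(n);cv2.imwrite(f"pics/{n}0.png",f["img"]);print(n,{k:f[k] for k in f if k!='img'})
f=eyes.grab_frame("wrist");cv2.imwrite("pics/wrist0.png",f["img"]);print(f["hand_eye"],f["fx"])
E
```

```text
{'clock': 0.0, 'eef_pos': array([271.51232284, 562.43477986, 247.55863154]), 'tcp_rot': array([-3.14019855e+00,  1.40396042e-06,  2.69188112e+00]), 'contact_force': array([-0.18661672,  0.05633813,  0.1405683 ]), 'opening': 1.002577864238944}
scene {'fx': 609.5687022337321, 'fy': 609.5687022337321, 'cx': 313.2696825219388, 'cy': 240.08568922695747, 'D': array([-0.10253613,  0.        ,  0.        ,  0.        ,  0.        ]), 'R': array([[-7.35772081e-01,  6.77229086e-01, -4.58588119e-04],
       [ 5.57056592e-01,  6.04825921e-01, -5.69098900e-01],
       [-3.85132962e-01, -4.18982541e-01, -8.22268953e-01]]), 't': array([ 387.35750239, -253.01448984, 1543.25886644])}
top {'fx': 442.3927954550589, 'fy': 442.3927954550589, 'cx': 318.95695369048775, 'cy': 237.92747713851497, 'D': array([0.01881772, 0.        , 0.        , 0.        , 0.        ]), 'R': array([[ 0.01012774, -0.99925397,  0.0372684 ],
       [-0.98456587, -0.01647725, -0.17423706],
       [ 0.17472116, -0.03492856, -0.98399823]]), 't': array([ -2.84446549, 550.52073323, 874.32157639])}
[[ 3.69315166e-04 -9.61928742e-01 -2.73300126e-01  6.90046552e+01]
 [ 9.99999814e-01  2.22538950e-04  5.68051275e-04  2.25171011e-01]
 [-4.85604925e-04 -2.73300285e-01  9.61928645e-01 -1.25739409e+02]
 [ 0.00000000e+00  0.00000000e+00  0.00000000e+00  1.00000000e+00]] 369.28441025948683
```

View pics/scene0.png

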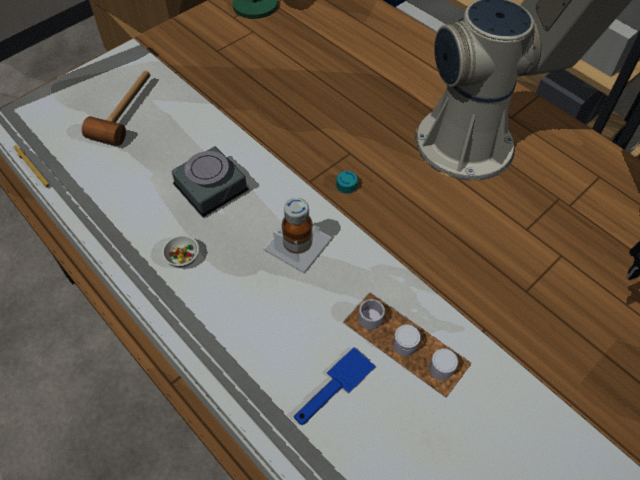

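View pics/top0.png

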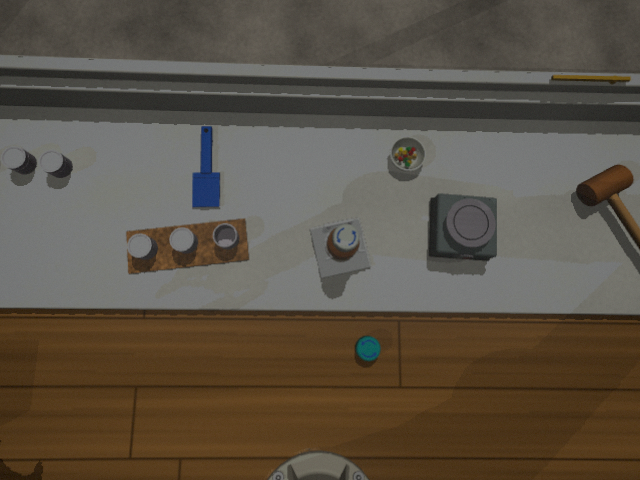

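The top view shows the mat row at (140,245), (181,240) and (225,236). It also shows the bottle and cap at (345,237), the pan at (471,223), the dish at (407,155), the scraper at (206,170) and the turquoise look-alike cap at (368,348).

Tin candidates are the three on the mat plus two off-mat cylinders at (15,160) and (52,163). Only (225,236) has a dark interior and stands on the mat, so it fits "open". The cap is the white one with blue arrows at (345,237). I'll confirm both in one crop and measure them.

```bash
cat > h.py <<'E'
import numpy as np,cv2
from rig import r,eyes
def ray(f,uv,s=None):
    """origins and directions in world for pixels"""
    K=np.array([[f["fx"],0,f["cx"]],[0,f["fy"],f["cy"]],[0,0,1.]])
    p=cv2.undistortPoints(np.array(uv,float).reshape(-1,1,2),K,f["D"]).reshape(-1,2)
    d=np.c_[p,np.ones(len(p))]
    if "R" in f: return -f["R"].T@f["t"], d@f["R"]
    T=np.asarray(f["hand_eye"]);from scipy.spatial.transform import Rotation as Ro
    Rt=Ro.from_euler('xyz',s["tcp_rot"]).as_matrix()
    return Rt@T[:3,3]+s["eef_pos"], d@T[:3,:3].T@Rt.T
def plane(f,uv,z,s=None):
    o,d=ray(f,uv,s); return o+d*((z-o[2])/d[:,2])[:,None]
def two(f1,u1,f2,u2,s=None):
    o1,d1=ray(f1,[u1],s);o2,d2=ray(f2,[u2],s)
    A=np.c_[d1[0],-d2[0]];k=np.linalg.lstsq(A,o2-o1,rcond=None)[0]
    p,q=o1+k[0]*d1[0],o2+k[1]*d2[0];return (p+q)/2,np.linalg.norm(p-q)
E
python3 - <<'E'
from h import *
for n in("top","scene"):
    im=cv2.imread(f"pics/{n}0.png")
    bx=[(205,215,45,40),(325,215,45,45),(440,192,64,64)] if n=="top" else [(350,290,45,45),(275,192,45,45),(180,143,64,64)]
    C=[cv2.resize(im[y:y+h,x:x+w],(400,300*1),interpolation=cv2.INTER_CUBIC) if 0 else cv2.copyMakeBorder(cv2.resize(im[y:y+h,x:x+w],None,fx=4,fy=4,interpolation=cv2.INTER_CUBIC),0,4*(64-h),0,0,cv2.BORDER_CONSTANT) for x,y,w,h in bx]
    globals()[n]=np.hstack(C)
cv2.imwrite("pics/crop.png",np.vstack([top,scene]))
print(np.vstack([top,scene]).shape)
E
```

```text
(512, 616, 3)
```

View pics/crop.png

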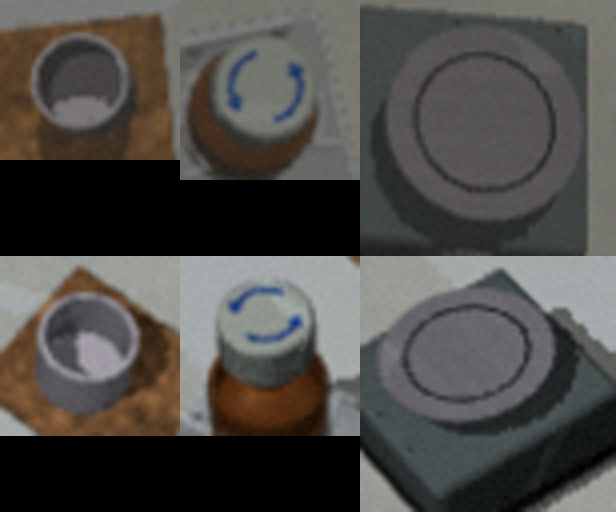

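The crops confirm it. The tin's interior is visible, and the white cap sits on the brown bottle. Centres in the top/scene views: tin rim (224.7,235.2)/(371.6,309.7), cap top (346.2,236.7)/(296.2,206.8), ring (470.9,222.2)/(206.5,166.7).

Run:
```python
from h import *
s=r.sense()
T=eyes.grab_frame("top");S=eyes.grab_frame("scene")
for n,a,b,z in(("tin",(224.7,235.2),(371.6,309.7),64),("cap",(346.2,236.7),(296.2,206.8),155),("pan",(470.9,222.2),(206.5,166.7),95)):
    print(n,plane(T,[a],z).round(1),plane(S,[b],z).round(1),[np.round(q,1) for q in two(T,a,S,b)])
print('closed',plane(T,[(140,241),(181,237)],64).round(0))
m=plane(T,[(127,236),(245,220),(248,260),(129,272)],24);print('mat',m.round(0))
print('stand',plane(T,[(312,229),(358,220),(370,267),(322,278)],28).round(0))
from scipy.spatial.transform import Rotation as Ro
print(Ro.from_euler('xyz',s["tcp_rot"]).as_matrix().round(3))
```

```text
tin [[550.2 197.   64. ]] [[551.7 196.8  64. ]] [array([550.7, 196.8,  62.7]), np.float64(1.1)]
cap [[534.7 -42.  155. ]] [[536.  -40.3 155. ]] [array([535. , -42. , 152.6]), np.float64(0.6)]
pan [[ 579.5 -299.5   95. ]] [[ 578.6 -298.6   95. ]] [array([ 579. , -298.8,   95.6]), np.float64(1.1)]
closed [[535. 365.  64.]
 [545. 284.  64.]]
mat [[552. 407.  24.]
 [591. 163.  24.]
 [505. 153.  24.]
 [477. 397.  24.]]
stand [[ 573.   19.   28.]
 [ 595.  -80.   28.]
 [ 493. -105.   28.]
 [ 469.   -3.   28.]]
[[-0.901  0.435 -0.   ]
 [ 0.435  0.901 -0.001]
 [-0.    -0.001 -1.   ]]
```

```bash
python3 -m inch '[[0,0,0,0,0,8.4,-1],[0,0,0,0,0,8.4,-1],[0,0,0,0,0,8.4,-1],[0,0,0,0,0,8.4,-1],[0,0,0,0,0,8.4,-1],[0,0,0,0,0,8.4,-1],[0,0,0,0,0,8.4,-1]]' 30
python3 -m inch '[[-0.038,0.025,0,0,0,0,-1],[-0.038,0.025,0,0,0,0,-1],[-0.038,0.025,0,0,0,0,-1],[-0.038,0.025,0,0,0,0,-1],[-0.038,0.025,0,0,0,0,-1],[-0.038,0.025,0,0,0,0,-1],[-0.038,0.025,0,0,0,0,-1],[-0.038,0.025,0,0,0,0,-1]]'
```

```text
clock: 0.95
eef_pos: [271.7, 562.7, 248.1]
tcp_rot: [-3.141, 0.0, 1.659]
contact_force: [-0.1, -0.1, -0.1]
opening: 1.0
grasp_force: 0.0
clock: 1.75
eef_pos: [500.5, 277.5, 248.4]
tcp_rot: [3.141, -0.0, 1.666]
contact_force: [0.5, 0.4, 0.0]
opening: 1.0
grasp_force: 0.0
```

```bash
python3 -m inch '[[-0.043,0.022,0,0,0,0,-1],[-0.042,0.021,0,0,0,0,-1],[0,0,0.04,0,0,0,-1],[0,0,0.03,0,0,0,-1],[0,0,0,0,0,0,-1]]'
python3 - <<'E'
from h import *
s=r.sense();f=eyes.grab_frame("wrist");cv2.imwrite("pics/w1.png",f["img"]);print(s["eef_pos"],s["tcp_rot"])
E
```

```text
clock: 2.25
eef_pos: [548.0, 197.1, 174.5]
tcp_rot: [-3.135, 0.002, 1.664]
contact_force: [0.2, 0.2, 0.5]
opening: 0.999
grasp_force: 0.0
[548.00599068 197.08852157 174.46237088] [-3.13456948e+00  1.73357414e-03  1.66449191e+00]
```

View pics/w1.png

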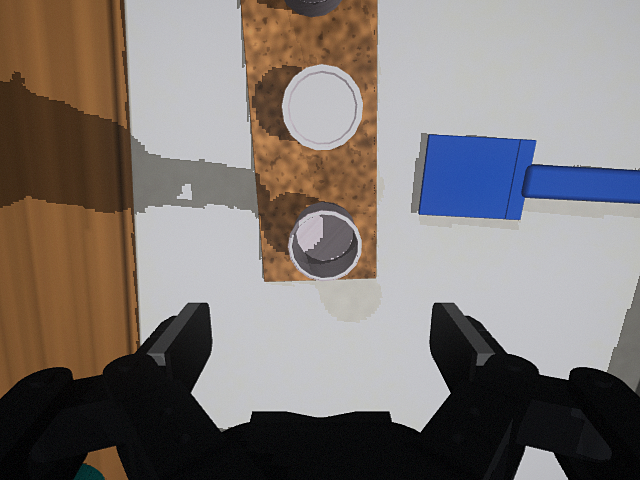

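Open tin rim centre is at (324.5,244.5). The closed tin is at (322,108), the scraper blade is clear at right, and the fingers straddle the row crosswise.

Run:
```python
from h import *
s=r.sense();f=eyes.grab_frame("wrist");print(s["eef_pos"],s["tcp_rot"],plane(f,[(324.5,244.5)],64,s))
g=cv2.cvtColor(f["img"],6);c=cv2.HoughCircles(cv2.GaussianBlur(g,(3,3),0)[190:300,270:380],cv2.HOUGH_GRADIENT_ALT,1,20,param1=150,param2=.6,minRadius=28,maxRadius=42);print(c)
if c is not None: print(plane(f,[(c[0,0,0]+270,c[0,0,1]+190)],64,s))
```

```text
[549.2545275  197.94199883 176.82547508] [-3.13758776e+00  9.67253152e-04  1.66514693e+00] [[551.94356192 198.98180628  64.        ]]
[[[49.       55.       34.010098]]]
[[548.29695909 198.28015271  64.        ]]
```

```bash
python3 -m inch '[[0.001,0.0015,0.035,0,0,0,-1],[0,0,0.035,0,0,0,-1],[0,0,0.03,0,0,0,-1],[0,0,0.016,0,0,0,-1],[0,0,0.008,0,0,0,-1],[0,0,0,0,0,0,0],[0,0,0,0,0,0,0.6],[0,0,0,0,0,0,1]]' 25
python3 -m inch '[[0,0,0,0,0,0,1],[0,0,0,0,0,0,1],[0,0,0,0,0,0,1],[0,0,0,0,0,0,1]]'
```

```text
clock: 3.15
eef_pos: [552.9, 200.2, 56.1]
tcp_rot: [3.139, -0.001, 1.666]
contact_force: [-2.4, -0.1, 8.8]
opening: 0.549
grasp_force: 24.5
clock: 3.55
eef_pos: [552.9, 200.2, 56.1]
tcp_rot: [3.139, -0.001, 1.665]
contact_force: [-0.6, 0.8, 5.1]
opening: 0.548
grasp_force: 25.3
```

```bash
python3 -m inch '[[0,0,-0.005,0,0,0,1],[0,0,-0.02,0,0,0,1],[0,0,-0.04,0,0,0,1],[0,0,-0.04,0,0,0,1],[0,0,-0.04,0,0,0,1],[0,0,-0.03,0,0,0,1],[0,0,-0.015,0,0,0,1],[0,0,0,0,0,0,1]]'
python3 - <<'E'
from h import *
s=r.sense();f=eyes.grab_frame("wrist");cv2.imwrite("pics/w2.png",f["img"]);print(s["eef_pos"],s["tcp_rot"],s["opening"],s["contact_force"])
E
```

```text
clock: 4.35
eef_pos: [552.9, 200.0, 246.7]
tcp_rot: [3.137, -0.001, 1.665]
contact_force: [0.7, 0.3, -2.2]
opening: 0.547
grasp_force: 26.2
[552.90375435 200.04944494 246.74740404] [ 3.13732803e+00 -1.08268256e-03  1.66549539e+00] 0.5470868255607008 [ 0.71111337  0.30220362 -2.23757758]
```

View pics/w2.png

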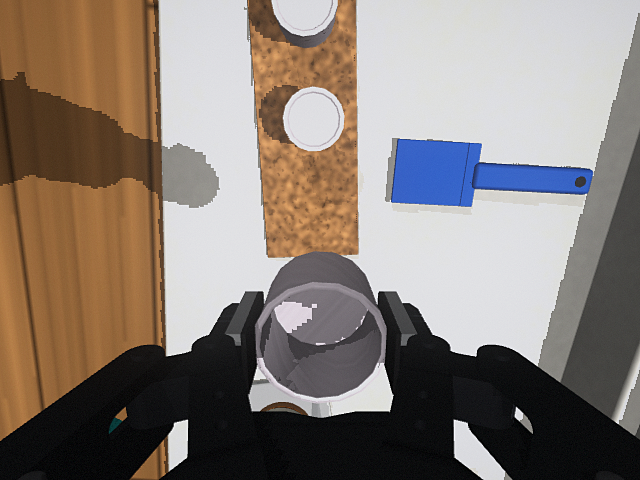

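Tin gripped level: rim centre (321,342), radius about 65 px. The closed tins were not disturbed.

Run:
```python
from h import *
from scipy.spatial.transform import Rotation as Ro
s=r.sense();f=eyes.grab_frame("wrist")
R=Ro.from_euler('xyz',s["tcp_rot"]).as_matrix()
p=plane(f,[(321,342),(256,342),(386,342),(321,282),(321,402)],s["eef_pos"][2]+8,s);print(p.round(1))
off=p[0]-s["eef_pos"];print("tin in tool",(R.T@off).round(1))
print("tool shift to pan",(R.T@(np.array([579.,-299,0])-np.r_[p[0][:2],0])).round(1))
```

```text
[[552.6 199.  252.7]
 [529.5 196.8 252.7]
 [575.9 201.1 252.7]
 [550.4 221.9 252.7]
 [555.1 173.6 252.7]]
tin in tool [-0.8  0.6 -8. ]
tool shift to pan [-4.982e+02 -2.090e+01 -2.000e-01]
```

```bash
python3 -m inch '[[-0.02,0,0,0,0,0,1],[-0.04,0,0,0,0,0,1],[-0.048,0,0,0,0,0,1],[-0.048,-0.003,0,0,0,0,1],[-0.048,-0.003,0,0,0,0,1],[-0.048,-0.003,0,0,0,0,1],[-0.048,-0.003,0,0,0,0,1],[-0.048,-0.003,0,0,0,0,1]]'
python3 -m inch '[[-0.045,-0.003,0,0,0,0,1],[-0.04,-0.003,0,0,0,0,1],[-0.035,0,0,0,0,0,1],[-0.02,0,0,0,0,0,1],[-0.01,0,0.02,0,0,0,1],[0,0,0.03,0,0,0,1],[0,0,0.03,0,0,0,1],[0,0,0,0,0,0,1]]'
python3 - <<'E'
from h import *
eyes.grab_frame("top");eyes.grab_frame("top")
s=r.sense();print(s["eef_pos"],s["tcp_rot"],s["contact_force"])
f=eyes.grab_frame("scene");g=eyes.grab_frame("wrist")
c=cv2.resize(f["img"][80:230,120:300],None,fx=2.4,fy=2.4,interpolation=cv2.INTER_CUBIC)
w=cv2.resize(g["img"],(480,360));c=c[:360];w=w[:,130:480]
cv2.imwrite("pics/p1.png",np.hstack([c,w]));cv2.imwrite("pics/w3.png",g["img"])
E
```

```text
clock: 5.25
eef_pos: [568.5, -149.8, 241.8]
tcp_rot: [-3.138, -0.001, 1.666]
contact_force: [0.9, -0.3, -2.0]
opening: 0.549
grasp_force: 26.2
clock: 6.05
eef_pos: [574.8, -296.0, 158.5]
tcp_rot: [-3.133, -0.006, 1.666]
contact_force: [-0.7, 0.4, -0.8]
opening: 0.547
grasp_force: 26.3
[ 577.53457144 -297.29785074  163.26295326] [-3.13921697e+00 -1.67989772e-03  1.66594139e+00] [ 0.34784453 -0.04806072 -0.01994205]
```

View pics/p1.png

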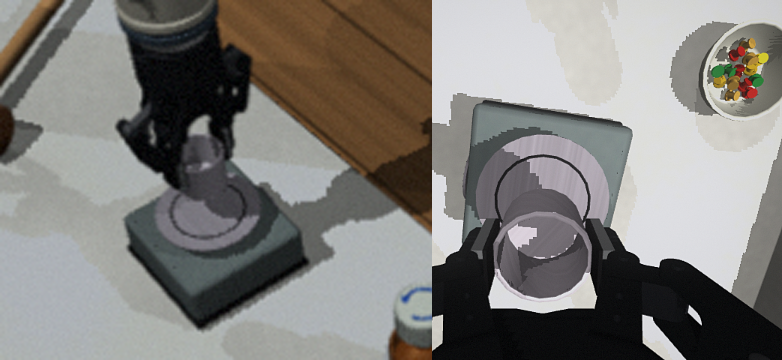

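The tin is held upright over the pan. In the scene view its bottom front edge is near (205,165) and its rim near (204,142). In the wrist view the ring runs from (257,263) to (383,263), with its top at (320,205).

Run:
```python
from h import *
from scipy.spatial.transform import Rotation as Ro
s=r.sense();f=eyes.grab_frame("wrist");S=eyes.grab_frame("scene");print(s["eef_pos"])
q=plane(f,[(257.3,262.7),(382.7,262.7),(320,205.3)],95,s);print(q.round(1))
im=f["img"];  # rim in wrist
R=Ro.from_euler('xyz',s["tcp_rot"]).as_matrix()
a=R[:,0].copy();print("ring centre via top point",(q[2]-a*34).round(1),"via sides",((q[0]+q[1])/2).round(1))
o,d=ray(S,[(205.4,164.6),(204.6,142.5)])
t=s["eef_pos"]+R@[-.8,.6,0]; h=(o-t)*[1,1,0];h/=np.linalg.norm(h)
for P,dd in((t+24*h,d[0]),(t,d[1])):
    A=np.c_[dd,[0,0,-1]];A=np.c_[dd,-np.array([0,0,1])]
    k=np.linalg.lstsq(A,np.r_[P[:2],0]-o,rcond=None)[0];print((o+k[0]*dd).round(1),k[1].round(1),P[:2].round(1))
```

```text
[ 578.86821486 -298.08696634  165.47516186]
[[ 544.  -299.    95. ]
 [ 614.  -292.4   95. ]
 [ 575.9 -263.3   95. ]]
ring centre via top point [ 579.1 -297.2   95. ] via sides [ 579.  -295.7   95. ]
[ 591.2 -277.8  128.8] 128.8 [ 590.7 -277.6]
[ 572.8 -295.2  171.7] 171.7 [ 579.5 -298.8]
```

```bash
python3 -m inch '[[0,0,0.012,0,0,0,1],[0,0,0.012,0,0,0,1],[0,0,0.005,0,0,0,1],[0,0,0.002,0,0,0,1],[0,0,0,0,0,0,1],[0,0,0,0,0,0,1]]'
python3 -m inch '[[0,0,0.001,0,0,0,1],[0,0,0.001,0,0,0,1],[0,0,0,0,0,0,1],[0,0,0,0,0,0,1]]'
```

```text
clock: 6.95
eef_pos: [578.2, -298.2, 133.4]
tcp_rot: [3.141, 0.0, 1.665]
contact_force: [-0.1, 0.3, -0.6]
opening: 0.549
grasp_force: 26.3
clock: 7.35
eef_pos: [578.1, -298.1, 131.3]
tcp_rot: [3.142, 0.0, 1.666]
contact_force: [-0.2, -0.8, -1.4]
opening: 0.546
grasp_force: 26.3
```

Run:
```python
from h import *
eyes.grab_frame("top");eyes.grab_frame("top")
print([(r.sense()["eef_pos"].round(1),r.sense()["contact_force"].round(2)) for i in range(2)])
f=eyes.grab_frame("scene");g=eyes.grab_frame("wrist")
c=cv2.resize(f["img"][110:210,150:260],None,fx=4,fy=4,interpolation=cv2.INTER_CUBIC)
w=cv2.resize(g["img"],(480,360))[:,130:480]
cv2.imwrite("pics/p2.png",np.hstack([c,cv2.copyMakeBorder(w,0,40,0,0,0)]))
```

```text
[(array([ 578.1, -298. ,  131.4]), array([-0.39,  0.27, -0.7 ])), (array([ 578.1, -298. ,  131.4]), array([-0.39,  0.27, -0.7 ]))]
```

View pics/p2.png

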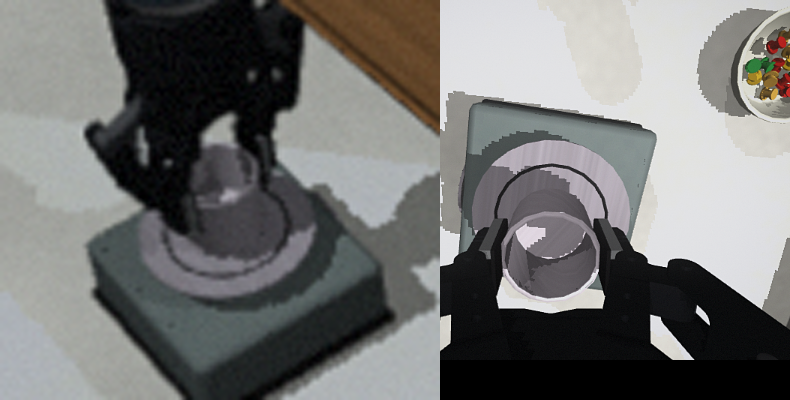

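The tin is just above the pan, inside the ring. I'll lower it in millimetres and watch the averaged force.

```bash
cat > fz.py <<'E'
from h import *
v=[];z=[]
for i in range(6):
    eyes.grab_frame("top");s=r.sense();v.append(s["contact_force"]);z.append(s["eef_pos"][2])
print(np.mean(z).round(2),np.mean(v,0).round(2),np.std(v,0).round(2),s["clock"],s["grasp_force"])
E
python3 fz.py
python3 -m inch '[[0,0,0.001,0,0,0,1],[0,0,0.001,0,0,0,1],[0,0,0,0,0,0,1]]'|grep z;python3 fz.py
python3 -m inch '[[0,0,0.001,0,0,0,1],[0,0,0.001,0,0,0,1],[0,0,0,0,0,0,1]]'|grep z;python3 fz.py
```

```text
131.31 [-0.09 -0.06 -1.51] [0.27 0.52 0.31] 7.85 26.33378474973142
129.24 [-0.1   0.18 -0.79] [0.27 0.41 0.48] 8.45 26.334190545603633
127.26 [ 0.16 -0.01 -0.87] [0.45 0.7  0.36] 9.05 26.358203287236392
```

```bash
python3 -m inch '[[0,0,0.001,0,0,0,1],[0,0,0.001,0,0,0,1],[0,0,0,0,0,0,1]]'|grep z;python3 fz.py;python3 fz.py
python3 - <<'E'
from h import *
f=eyes.grab_frame("scene")["img"]; a=cv2.imread("pics/scene0.png")
c=lambda i:cv2.resize(i[130:190,165:255],None,fx=4.4,fy=4.4,interpolation=cv2.INTER_CUBIC)
cv2.imwrite("pics/p3.png",np.hstack([c(a),c(f)]))
E
```

```text
125.3 [ 0.2   0.1  -0.15] [0.35 0.42 0.38] 9.65 26.38205073773861
125.31 [ 0.37 -0.18 -0.66] [0.41 0.45 0.5 ] 9.95 26.384450308978558
```

View pics/p3.png

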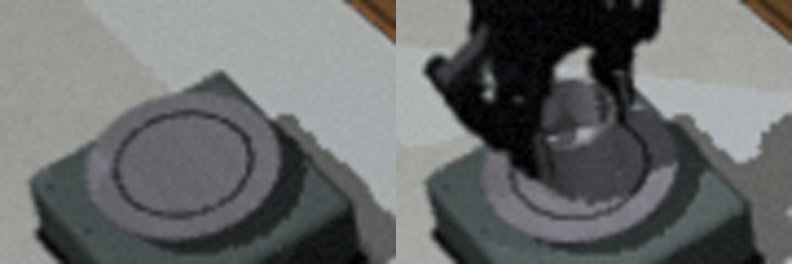

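Run:
```python
from h import *
a=cv2.imread("pics/scene0.png").sum(2).astype(float)
F=[eyes.grab_frame("scene") for _ in range(5)];b=np.mean([f["img"] for f in F],0).sum(2)
f=F[0];K=np.array([[f["fx"],0,f["cx"]],[0,f["fy"],f["cy"]],[0,0,1.]])
def pr(P): return cv2.projectPoints(np.array(P,float).reshape(-1,1,3),cv2.Rodrigues(f["R"])[0],f["t"],K,f["D"])[0].reshape(-1,2)
print(pr([[579,-298,95],[579,-298,91]]))
o=[]
for x in range(198,216):
    y=slice(172,184);ca=[];
    for im in(a,b):
        p=im[y,x];w=np.clip(np.median(p)-p-30,0,None);k=np.argmax(w);w[:max(0,k-2)]=0;w[k+3:]=0
        ca.append((w*np.arange(172,184)).sum()/w.sum() if w.sum() else np.nan)
    o.append(ca)
o=np.array(o);print(o.round(1).T,np.nanmedian(o[:,1]-o[:,0]))
```

```text
[[206.52193209 166.95004427]
 [206.77221668 168.12894654]]
[[177.1 177.9 178.  178.1 178.3 178.5 178.5 178.6 178.6 178.4 178.3 178.
  178.  177.4 183.  183.  182.8 182.6]
 [177.9 178.1 172.4 172.7 172.8 172.9 173.2 173.4 172.8 172.9 172.9 174.2
  173.4 173.4 173.3 173.  172.9 183. ]] -5.412645462305818
```

```bash
cat > ring.py <<'E'
from h import *
a=cv2.imread("pics/scene0.png").sum(2).astype(float)
b=np.mean([eyes.grab_frame("scene")["img"] for _ in range(4)],0).sum(2)
P=lambda im:im[174:184,199:212].mean(1)
print(P(a).round(0));print(P(b).round(0))
o=[]
for x in range(199,211):
    c=[]
    for im in(a,b):
        p=im[176:182,x];w=np.clip((p[0]+p[-1])/2-p,0,None);c.append((w*np.arange(176,182)).sum()/w.sum())
    o.append(c[1]-c[0])
print(np.round(o,2),np.median(o)/.295,"mm down")
E
python3 ring.py
```

```text
[309. 313. 311. 283. 202. 255. 313. 316. 314. 281.]
[236. 295. 354. 368. 309. 243. 369. 379. 380. 367.]
[ 0.37  0.57  0.6   0.56  0.47  0.26  0.22  0.47  0.53 -0.29 -0.47  0.32] 1.4326435415981351 mm down
```

The pan is already about 1.5–2 mm down, so the tin is touching it. One more millimetre, then release.

```bash
python3 -m inch '[[0,0,0.001,0,0,0,1],[0,0,0,0,0,0,1],[0,0,0,0,0,0,0.3],[0,0,0,0,0,0,-0.3],[0,0,0,0,0,0,-1],[0,0,0,0,0,0,-1],[0,0,0,0,0,0,-1],[0,0,0,0,0,0,-1]]' 20
python3 ring.py
python3 - <<'E'
from h import *
s=r.sense();g=eyes.grab_frame("wrist");f=eyes.grab_frame("scene")
c=cv2.resize(f["img"][110:210,150:260],None,fx=4,fy=4,interpolation=cv2.INTER_CUBIC)
cv2.imwrite("pics/p4.png",np.hstack([c[:360],cv2.resize(g["img"],(480,360))[:,130:]]));print(s["eef_pos"],s["tcp_rot"])
E
```

```text
clock: 11.25
eef_pos: [578.1, -298.1, 124.3]
tcp_rot: [-3.142, 0.0, 1.666]
contact_force: [0.0, -0.4, 1.2]
opening: 1.0
grasp_force: 0.0
[309. 313. 311. 283. 202. 255. 313. 316. 314. 281.]
[192. 192. 198. 204. 209. 206. 313. 378. 379. 377.]
[-0.46 -0.27 -0.56 -1.06 -1.12 -0.94 -0.56 -0.4  -0.65 -0.75 -0.68 -0.75] -2.2583451916137482 mm down
[ 578.06995133 -298.04651751  124.30501419] [ 3.14155710e+00 -5.05504613e-06  1.66551233e+00]
```

View pics/p4.png

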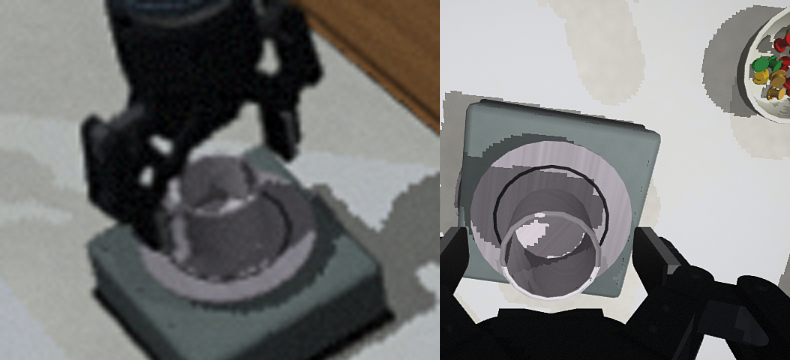

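The tin stands released, upright and inside the ring: rim centre at wrist-crop (551,256), same as when gripped, and the dark fringe in the scene crop is its shadow. Now straight up.

```bash
python3 -m inch '[[0,0,-0.01,0,0,0,-1],[0,0,-0.03,0,0,0,-1],[0,0,-0.04,0,0,0,-1],[0,0,-0.04,0,0,0,-1],[0,0,-0.02,0,0,0,-1],[0,0,0,0,0,0,-1]]'
python3 - <<'E'
from h import *
eyes.grab_frame("top")
s=r.sense();f=eyes.grab_frame("wrist");T=eyes.grab_frame("top");cv2.imwrite("pics/w5.png",f["img"]);print(s["eef_pos"],s["tcp_rot"])
a=cv2.resize(f["img"][150:400,190:450],None,fx=2,fy=2);b=cv2.resize(T["img"][190:253,438:501],None,fx=4.5,fy=4.5,interpolation=cv2.INTER_CUBIC)
b=cv2.copyMakeBorder(b,0,500-b.shape[0],0,0,0);cv2.imwrite("pics/p5.png",np.hstack([a,b])[:, :800])
E
```

```text
clock: 12.15
eef_pos: [579.7, -298.9, 269.1]
tcp_rot: [3.136, 0.004, 1.666]
contact_force: [-0.5, 0.1, -0.6]
opening: 1.001
grasp_force: 0.0
[ 578.76535804 -298.42994515  266.5731392 ] [3.13848316e+00 2.04962513e-03 1.66553721e+00]
```

View pics/p5.png

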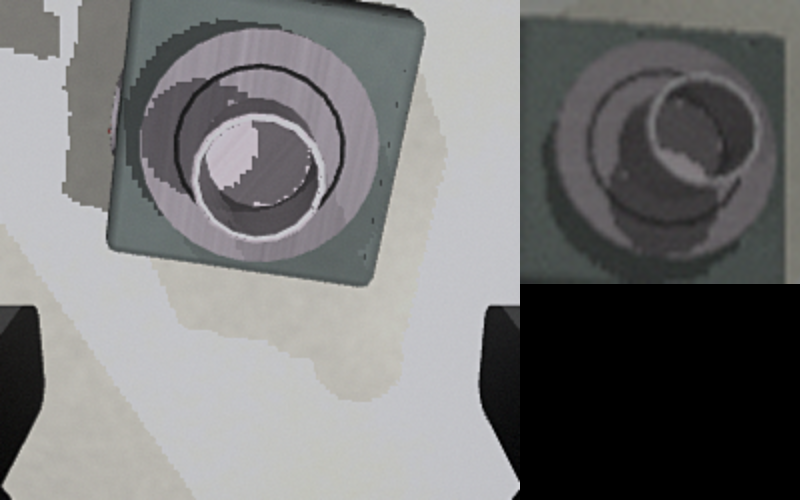

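Rim centre in wrist px is (319,238.5); in top px (478.5,218.3). Ring in wrist px: left 277.5, right 362, top 182.5.

Run:
```python
from h import *
s=r.sense();f=eyes.grab_frame("wrist");T=eyes.grab_frame("top");print(s["eef_pos"],s["tcp_rot"])
E=dict(eef_pos=np.array([578.77,-298.43,266.57]),tcp_rot=np.array([3.13848,.00205,1.66554]))
for z in(129,132,135): print("rim",plane(f,[(319,238.5)],z,E).round(1),plane(T,[(478.5,218.3)],z).round(1))
q=plane(f,[(277.5,224),(362,224),(320,182.5)],92,E);print(q.round(1))
print("tin to cap shift")
```

```text
[ 577.52392062 -297.78468971  263.6243483 ] [-3.14066626e+00 -5.79310899e-04  1.66553178e+00]
rim [[ 578.8 -300.3  129. ]] [[ 580.  -301.5  129. ]]
rim [[ 578.8 -299.5  132. ]] [[ 579.3 -300.3  132. ]]
rim [[ 578.7 -298.7  135. ]] [[ 578.6 -299.   135. ]]
[[ 544.2 -301.1   92. ]
 [ 614.3 -294.5   92. ]
 [ 576.2 -263.6   92. ]]
tin to cap shift
```

Tin is about 2 mm from the ring centre. Next, move over the cap.

```bash
python3 -m inch '[[0.03,-0.003,0,0,0,0,-1],[0.048,-0.003,0,0,0,0,-1],[0.048,-0.003,0,0,0,0,-1],[0.048,-0.003,0,0,0,0,-1],[0.045,-0.003,0,0,0,0,-1],[0.03,-0.003,0,0,0,0,-1],[0.01,0,0.02,0,0,0,-1],[0,0,0.01,0,0,0,-1]]' 80
python3 - <<'E'
from h import *
eyes.grab_frame("top");eyes.grab_frame("top");eyes.grab_frame("top")
s=r.sense();f=eyes.grab_frame("wrist");cv2.imwrite("pics/w6.png",f["img"]);print(s["eef_pos"],s["tcp_rot"])
h=cv2.cvtColor(f["img"],cv2.COLOR_BGR2HSV);g=cv2.cvtColor(f["img"],6)
m=cv2.inRange(h,(100,120,60),(130,255,255));n,l,st,c=cv2.connectedComponentsWithStats(m)
for i in range(1,n):
    if st[i,4]>20: print(st[i],c[i].round(1),plane(f,[c[i]],155,s).round(1))
c=cv2.HoughCircles(cv2.GaussianBlur(g,(3,3),0)[80:420,160:480],cv2.HOUGH_GRADIENT_ALT,1,20,param1=150,param2=.6,minRadius=25,maxRadius=80)
if c is not None:
    for x in c[0]: print(x+[160,80,0],plane(f,[x[:2]+[160,80]],155,s).round(1))
E
```

```text
clock: 13.2
eef_pos: [534.4, -40.4, 232.3]
tcp_rot: [-3.139, -0.001, 1.668]
contact_force: [-0.6, 0.2, -0.1]
opening: 1.001
grasp_force: 0.0
[535.0486195  -42.41917058 233.1342178 ] [-3.13893486e+00 -2.02053504e-04  1.66542130e+00]
[301 230  49  28 325] [325.  239.8] [[536.6 -28.5 155. ]]
[ 75 241  13  30 137] [ 79.5 257.3] [[395.7 -52.6 155. ]]
[100 242  13  31 138] [107.  255.2] [[411.7 -49.8 155. ]]
[290 265  48  27 302] [313.7 281.6] [[532.5 -54.7 155. ]]
[321.         258.          40.39347458] [[535.4 -39.7 155. ]]
[319.         230.          57.16142654] [[532.7 -23.1 155. ]]
[319.         230.          45.65952301] [[532.7 -23.1 155. ]]
[321.        258.         28.6044178] [[535.4 -39.7 155. ]]
[319.         230.          36.96684265] [[532.7 -23.1 155. ]]
```

Arrow pairs centre on (534.5,-41.6) and the Hough circle on (535.4,-39.7), so the TCP is over the white cap within 2 mm. Descend and grip.

```bash
python3 -m inch '[[0.001,0,0.03,0,0,0,-1],[0,0,0.03,0,0,0,-1],[0,0,0.02,0,0,0,-1],[0,0,0.01,0,0,0,-1],[0,0,0,0,0,0,-1],[0,0,0,0,0,0,-1]]'
python3 -m inch '[[0,0,0,0,0,0,0],[0,0,0,0,0,0,0.5],[0,0,0,0,0,0,1],[0,0,0,0,0,0,1],[0,0,0,0,0,0,1],[0,0,0,0,0,0,1],[0,0,0,0,0,0,1]]' 80
```

```text
clock: 14.0
eef_pos: [536.3, -41.4, 145.2]
tcp_rot: [3.14, 0.0, 1.665]
contact_force: [-0.2, -0.2, 0.4]
opening: 0.998
grasp_force: 0.0
clock: 14.7
eef_pos: [535.7, -41.0, 144.8]
tcp_rot: [3.141, 0.0, 1.666]
contact_force: [-2.0, 0.2, 6.0]
opening: 0.564
grasp_force: 81.7
```

```bash
python3 -m inch '[[0,0,0.002,0,0,0,1],[0,0,0.002,0,0,0,1],[0,0,0.002,0,0,0,1],[0,0,0,0,0,0,1],[0,0,0,0,0,0,1]]'
```

```text
clock: 15.2
eef_pos: [535.7, -41.0, 139.1]
tcp_rot: [3.141, 0.0, 1.666]
contact_force: [-3.7, -0.4, 9.2]
opening: 0.568
grasp_force: 82.4
```

```bash
python3 -m inch '[[0,0,0,0,0,-4,1],[0,0,0,0,0,-8,1],[0,0,0,0,0,-8,1],[0,0,0,0,0,-8,1],[0,0,0,0,0,-8,1],[0,0,0,0,0,-8,1],[0,0,0,0,0,-8,1],[0,0,0,0,0,-8,1]]'
python3 -m inch '[[0,0,0,0,0,0,1],[0,0,0,0,0,0,1],[0,0,0,0,0,0,1]]'
```

```text
clock: 16.0
eef_pos: [535.4, -40.9, 139.1]
tcp_rot: [-3.142, -0.0, 2.718]
contact_force: [-5.1, -0.3, 11.0]
opening: 0.569
grasp_force: 82.4
clock: 16.3
eef_pos: [535.5, -41.0, 139.1]
tcp_rot: [-3.141, 0.0, 2.713]
contact_force: [-4.8, -0.8, 10.8]
opening: 0.57
grasp_force: 82.4
```

```bash
python3 -m inch '[[0,0,-0.003,0,0,0,1],[0,0,-0.003,0,0,0,1],[0,0,-0.004,0,0,0,1],[0,0,-0.004,0,0,0,1],[0,0,0,0,0,0,1]]'
```

```text
clock: 16.8
eef_pos: [535.5, -40.9, 152.6]
tcp_rot: [-3.142, -0.0, 2.713]
contact_force: [-0.7, -0.6, 0.1]
opening: 0.57
grasp_force: 82.5
```

No resistance, so the cap is free. Lift the rest.

```bash
python3 -m inch '[[0,0,-0.01,0,0,0,1],[0,0,-0.02,0,0,0,1],[0,0,-0.025,0,0,0,1],[0,0,-0.02,0,0,0,1],[0,0,-0.01,0,0,0,1],[0,0,0,0,0,0,1],[0,0,0,0,0,0,1],[0,0,0,0,0,0,1]]'
python3 - <<'E'
from h import *
for _ in range(6): eyes.grab_frame("top")
s=r.sense();f=eyes.grab_frame("wrist");S=eyes.grab_frame("scene");T=eyes.grab_frame("top")
cv2.imwrite("pics/w7.png",f["img"]);cv2.imwrite("pics/s7.png",S["img"])
print(s["eef_pos"],s["tcp_rot"],s["opening"],s["grasp_force"],abs(s["qvel"]).max())
# cap in the wrist view: arrows at the cap-top height expected (TCP+10)
m=cv2.inRange(cv2.cvtColor(f["img"],cv2.COLOR_BGR2HSV),(100,120,60),(130,255,255));n,l,st,c=cv2.connectedComponentsWithStats(m)
for i in range(1,n):
    if st[i,4]>60: print(st[i],c[i].round(1),plane(f,[c[i]],s["eef_pos"][2]+10,s).round(1))
# neck in scene: what colour stands at mouth / cap positions
K=np.array([[S["fx"],0,S["cx"]],[0,S["fy"],S["cy"]],[0,0,1.]])
P=np.array([[535,-41,z] for z in(140,150,220,234,248)],float)
uv=cv2.projectPoints(P,cv2.Rodrigues(S["R"])[0],S["t"],K,S["D"])[0].reshape(-1,2)
for p,q in zip(P,uv): print(p[2],q.round(0),S["img"][int(q[1]),int(q[0])])
g=cv2.imread("pics/top0.png")
print("pan tin rim", [T["img"][int(y),int(x)] for x,y in((478,218),(466,219),(490,219))])
E
```

```text
clock: 17.6
eef_pos: [534.9, -40.9, 236.2]
tcp_rot: [-3.141, -0.002, 2.713]
contact_force: [-0.0, 0.3, -0.8]
opening: 0.564
grasp_force: 82.6
[535.37162054 -40.88454285 236.83877598] [-3.14134194e+00 -7.18107076e-04  2.71279680e+00] 0.5628564762982609 82.56487693694908 0.004105307509313468
[120   0  10  12  78] [124.2   5.1] [[418.2 -46.4 246.8]]
[135  13  34  24 210] [155.   27.2] [[426.3 -41.6 246.8]]
[621 173  19  76 769] [632.9 201.6] [[531.2  69.9 246.8]]
[290 294  80  45 901] [329.4 310.4] [[525.7 -32.7 246.8]]
[272 349  78  41 765] [310.6 374.2] [[546.  -49.3 246.8]]
140.0 [296. 211.] [ 0 19 40]
150.0 [296. 208.] [ 7 23 45]
220.0 [296. 186.] [3 4 1]
234.0 [295. 181.] [12 10  7]
248.0 [295. 176.] [26 24 23]
pan tin rim [array([107, 120, 122], dtype=uint8), array([70, 78, 80], dtype=uint8), array([ 99,  98, 100], dtype=uint8)]
```

The cap is in the fingers: its arrow pair is centred at (535.8,-41), and grip is 82 N. The bottle now shows its dark open mouth, and the arm is still. Hand in.

```bash
python3 -c "
from rig import r
print(r.sign_off())"
```

```text
the job is handed in; nothing more can be done
None
```

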